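# Extend and lock the telescopic probe stand

## Task

The telescopic probe stand is locked at its short length. Twist the orange grip counter-clockwise (seen from above) to unlock it, draw the section up to the blue collar and twist it back clockwise until the red pin is fully home in the blue collar's groove, so that the stand is locked long, then let go. The blue collar does not sit at quite the same height on every stand, so feel for its groove and never force the pin against a collar; leave the red-capped bottle and the timer where they stand.

Things in the scene. Friction and masses are not known exactly. Their poses are not given: they have to be found in the camera images.
- probe_stand: Fixed grey foot plate 130 x 110 x 16 mm with an upright aluminium column 32 mm in diameter, 169 mm high, its slotted front toward the robot within 0.5 rad. Origin: centre of the underside, on the column axis; x away from the slotted front, z up. On the column sit a lower black and an upper blue locking collar.
- lower_collar: Black collar, 54 mm across: two 12 mm flanges with a 10.5 mm groove between. Origin: middle of the groove, on the column axis, 50 mm above the surface. The blue collar is alike with 18 mm flanges; its groove middle lies 66 to 88 mm above the black one's (differs per stand, not measured). Both collars' flanges are cut away in one upright lane at the front: only there can the pin pass up and down.
- grip (a point): Middle of the orange grip bar on top of the sliding section, on the column axis: 46 mm long (point x), 16 mm thick (point y), 42 mm high; its top is 14 mm above the point, the black hub 40 mm across below it 26 mm under the point. Site 212 mm above the surface at lift 0. Pinch from above across the 16 mm. A boom with a hanging white probe sticks out 87 mm from the hub and turns with it.
- mast_lift (a joint): How far the section is drawn up, m: about 0 at the start (pin in the black groove), 0.066 to 0.088 with the pin in the blue groove, stop at 0.091. The section (0.25 kg) stays where it is left: about 4 N of sliding friction and 0.03 N m of turning friction.
- mast_twist (a joint): Turn of grip and pin, rad, counter-clockwise from above: 0 = pin fully home in a groove (stop), 1.05 = pin in the open lane (stop). The pin passes the flanges only above about 0.80; from the lane it can turn back below about 0.75 at a collar only where it meets the groove, else it runs against a flange's edge or face.
- lock_pin: Red radial square pin, 7 mm thick, with ball end, reaching 34 mm from the column axis; turns and rises with the grip. Origin: on the column axis, at the pin's height. It enters a groove within about 1.5 mm of its middle height and has 1.6 mm of play either way in it. Sprung sideways: 2.5 N m per rad of twist beyond contact. Never press it on a collar with over 25 N (0.6 N m of twist).
- bottle_red: Loose brown bottle with red cap, 40 mm in diameter, 82 mm high; bystander. Origin: centre of the underside.
- lab_timer: Loose light-blue timer, 49 x 73 x 52 mm; bystander. Origin: centre of the underside.

How it is judged:
By the outcome, as a careful person would: the job done as asked, in the order asked, and still so for the second after the job is handed in, with the robot touching nothing.
It also fails if it takes over 58 s, if anything falls off the work surface, if the arm or the gripper's body presses on something with over 40 N, if the wrist force passes 120 N, or if a joint passes its speed limit or range.

## Robot

A 7-joint arm with a two-finger parallel gripper is mounted at the origin on a cart in front of the work surface, level with it; the furniture and walls round the work are solid. World frame = base frame: x ahead of the robot, y to its left, z up, the work surface at z = 0. Lengths are in m, angles in rad, forces in N, time in s.
With the tool pointing down it reaches from about 0.425 to 0.875 m from the base axis. Payload 4.7 kg.
Tool frame: the origin (TCP) lies between the finger pads; the fingertips stand 14 mm ahead of it and the grasp point (between the pads) lies 5 mm behind it; z points along the fingers, y is the line along which they close (so a half turn about z gives the same grasp; the last joint's range is limited). The gripper opens to 87 mm and grips with 3 to 60 N. Pads are 19 mm wide; open, the fingers measure 117 mm over their backs; the gripper's body (75 mm by 190 mm) begins 51 mm behind the grasp point.
Start: joints at [-1.292, 0.321, -0.07, 1.45, 0.023, 1.371, -0.057], TCP at [0.17, 0.627, 0.212] pointing down, gripper open.
Joint ranges: [-2.86, 2.86], [-0.3, 2.09], [-1.38, 1.24], [0.06, 2.45], [-1.56, 4.7], [0.09, 2.05], [-2.69, 2.69]. Speed limits (rad/s): [2.57, 2.57, 3.14, 3.14, 3.14, 3.14, 3.14].

## Interface

Orientations are given as a rotation vector (axis times angle).
In Python, from bench import get_state, get_image, camera_params, close_job gives the robot as it stands. The module is installed in compiled form; this text tells all that it offers.
- The arm moves only by the tool arm_command, never from a script. Its argument "motion" is a list of rows, each a list of 5 numbers: the finger opening in mm, from 0 to 87, then the shift along the tool's x, y, z in mm, then the turn about the tool's z in degrees. In form: [[gripper, x, y, z, spin], ...]. A call has 1 to 5 rows; each row is the pose to reach, as a shift and turn from the pose commanded when the call began, along the tool's axes at that moment; what a row does not reach only later rows make up. A row lasts 1/12 s, in which the tool goes at most 41.7 mm and 7.16 degrees, less where a joint would pass 70% of its speed; a pose out of reach is approached as far as the arm can. A call with a gripper value outside its range is refused whole. The fingers move at their own pace and stop on an object; "newtons" is the grip in N (left out, the last holds). Time passes only in rows, so rows that repeat a pose let the fingers close. It gives the time, the measured TCP pose, the force, the opening and the grip force at its end, in the units of the state.
- get_state(): the state, without advancing time (a new reading comes with each control period).
- get_image(name): name is "scene" or "top"; returns (picture, depth): 480x640x3 uint8, red, green, blue; 480x640 float32, m along the optical axis (not along the pixel's ray), 0 where there is no reading.
- camera_params(name): a dict with "intrinsics" (3x3 intrinsics, pixels), "extrinsics" (4x4, takes a point from camera to world coordinates). Camera axes: x right, y down, z forward; pixel columns grow to the right and rows downward; lengths in m; the calibration is good to about 2 mm. A picture is of the moment at which its call begins. camera_params takes no time and is no camera call.
- close_job(): hands the job in; it is judged then, once.
The state is a dict: "time": time; "joint_positions": joint angles; "qd": joint speeds; "joint_torque": joint torques, N m; "position": TCP position; "tool_rot": TCP orientation; "ft_force": force on the tool from outside, world axes, zero at the start; "torque": the same for the moment, N m; "grip_width": opening from 0.0 (shut) to 1.0 (fully open); "grip_force": force on a finger pad.
Only numpy, scipy, OpenCV 4.12 (cv2) and the standard library are available. Lean on these libraries where they do the work, as an engineer would, in place of code of your own. Each camera call takes 0.05 s, during which the arm holds its last target. There are 200 camera calls.

## Working session

There is one attempt and no reset: what is moved stays moved. The work goes in short steps, Python scripts to look and compute and a tool call to move; the robot and the scene stay as the last step left them, time stands still between calls to the robot, and variables do not carry over. Pictures are saved under pics/ and viewed, at most 10 in all, crops included, and the job is handed in when it is done.

Besides the shell and the picture viewer there is one more tool, called after ">>>" by a JSON object that holds its "op" and its "data", one argument or row to a line. arm_command: Moves the arm, as the interface text tells. Its arguments: {"type":"object","properties":{"motion":{"type":"array"},"newtons":{"type":"number"}},"required":["motion"]}

```bash
mkdir -p pics
cat > h.py <<'E'
import numpy as np, cv2
from bench import *
def cloud(n):
    im,d=get_image(n); p=camera_params(n); K=np.array(p["intrinsics"]);T=np.array(p["extrinsics"])
    v,u=np.mgrid[:480,:640]
    c=np.stack([(u-K[0,2])/K[0,0]*d,(v-K[1,2])/K[1,1]*d,d],-1)
    w=c@T[:3,:3].T+T[:3,3]; w[d==0]=np.nan
    return im,w
def save(n,im): cv2.imwrite(f"pics/{n}.png",im[...,::-1])
E
python3 - <<'E'
from h import *
a,w=cloud("scene");b,x=cloud("top")
save("s1",a);save("t1",b)
s=get_state();print(s)
for im,w in((a,w),(b,x)):
    h=cv2.cvtColor(im,cv2.COLOR_RGB2HSV)
    m=(h[...,0]>7)&(h[...,0]<22)&(h[...,1]>150)&(h[...,2]>120)&(w[...,2]>.17)&(w[...,2]<.24)
    p=w[m];print(len(p),np.argwhere(m).mean(0),p.mean(0),p.min(0),p.max(0))
    t=p[p[:,2]>np.nanmax(p[:,2])-.006]
    print(len(t), cv2.minAreaRect((t[:,:2]*1000).astype(np.float32)))
E
```

```text
{'time': 0.1, 'joint_positions': array([-1.29188113,  0.32176027, -0.07009526,  1.45153988,  0.02261373,
        1.37079124, -0.05690954]), 'qd': array([-0.00122901, -0.00087528,  0.00116977, -0.00371313,  0.00265833,
       -0.00212402,  0.00027478]), 'joint_torque': array([ 8.34562866e-05, -4.92573094e+01, -4.05774415e-01, -3.13398063e+01,
       -6.41586701e-02,  3.95536353e-02,  7.53238078e-05]), 'position': array([0.17003878, 0.6268411 , 0.21077016]), 'tool_rot': array([-4.14691880e-01, -3.11397602e+00,  2.68147491e-03]), 'ft_force': array([-0.14792005,  1.06718563, -0.21009563]), 'torque': array([-0.03146551, -0.00548312, -0.02303435]), 'grip_force': 0.0, 'grip_width': 1.001657800625987}
225 [197.81333333 311.88444444] [0.61405514 0.0865833  0.20850405] [0.45789341 0.03868832 0.17011462] [0.88613382 0.19756421 0.22574143]
90 ((481.1829528808594, 46.23324966430664), (14.206469535827637, 43.905067443847656), 85.21585083007812)
149 [264.32214765 300.51677852] [0.48053828 0.04934885 0.2251032 ] [0.45844169 0.04113069 0.20895425] [0.50480607 0.05834193 0.23028577]
112 ((481.2756652832031, 50.409568786621094), (13.748309135437012, 45.76128005981445), 86.54402923583984)
```

View pics/s1.png

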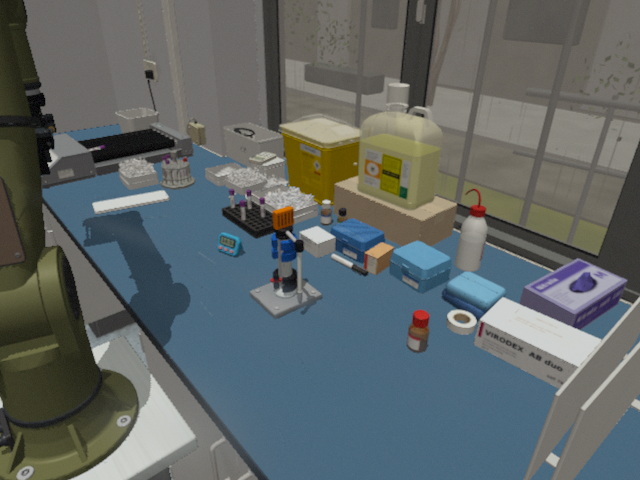

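View pics/t1.png

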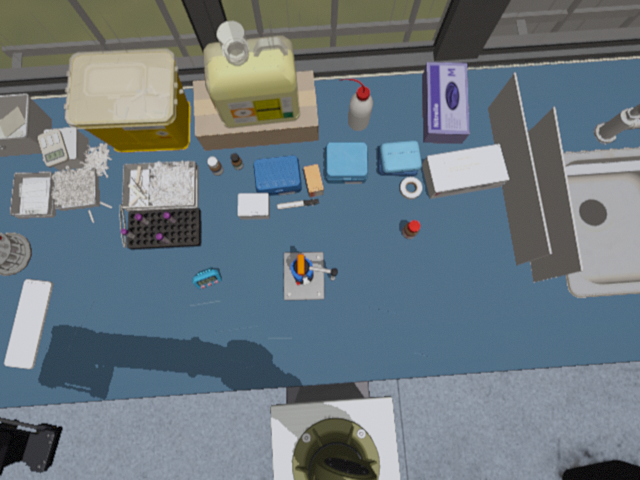

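The stand is at centre: orange grip at (300,264) in top and (283,215) in scene. The boom points to −y, with the knob at (333,272) in top. The timer is at (207,277) and the bottle at (412,229), both clear of the stand. Next I'll measure the blue collar and the boom's height.

Run:
```python
from h import *
for n in("scene","top"):
    im,w=cloud(n);h=cv2.cvtColor(im,cv2.COLOR_RGB2HSV)
    r=np.hypot(w[...,0]-.481,w[...,1]-.048)
    m=(h[...,0]>100)&(h[...,0]<125)&(h[...,1]>150)&(h[...,2]>60)&(r<.035)&(w[...,2]>.06)
    z=np.sort(w[m][:,2]);print(n,"blue",len(z),z[:5],z[-8:])
    b=(r>.03)&(r<.12)&(w[...,2]>.1); p=w[b]
    print("boom",len(p),p[np.argsort(-p[:,2])[:6]], p.mean(0))
    o=(h[...,0]<5)&(h[...,1]>150)&(r<.045)&(w[...,2]>.03)&(w[...,2]<.08);print("pin",o.sum(),w[o].mean(0) if o.any() else 0)
    f=(abs(w[...,2]-.016)<.004)&(r<.12);p=w[f]
    print("foot",len(p),cv2.minAreaRect((p[:,:2]*1000).astype(np.float32)))
    if n=="scene": save("c1",cv2.resize(im[190:320,235:335],None,fx=4.5,fy=4.5,interpolation=cv2.INTER_CUBIC))
```

```text
scene blue 390 [0.11175137 0.11257634 0.11265569 0.11299642 0.11322719] [0.16085373 0.16242422 0.16334783 0.16528673 0.1653674  0.16681809
 0.17455227 0.17531121]
boom 255 [[ 0.4593754  -0.03640363  0.18806649]
 [ 0.46249733 -0.02286316  0.18791213]
 [ 0.46318231 -0.02840414  0.18778106]
 [ 0.46824129 -0.03157706  0.18736808]
 [ 0.46325908 -0.03781994  0.18730253]
 [ 0.46537085 -0.02881877  0.18719038]] [ 0.46308808 -0.02508142  0.15942936]
pin 7 [0.46656826 0.05798704 0.0517772 ]
foot 1008 ((481.8080139160156, 45.94737243652344), (112.22850799560547, 130.14117431640625), 86.4290771484375)
top blue 130 [0.12296295 0.12304174 0.12385605 0.12609501 0.12880459] [0.18440055 0.18532819 0.18569836 0.18619923 0.18630761 0.18703231
 0.18703549 0.18754415]
boom 109 [[ 0.45995586 -0.02146279  0.19222134]
 [ 0.46633923 -0.03370972  0.19068506]
 [ 0.45949276 -0.03082284  0.19064173]
 [ 0.46970017 -0.01993168  0.19057161]
 [ 0.46254351 -0.02172256  0.19028466]
 [ 0.46657789 -0.03140867  0.19015144]] [ 0.46639031 -0.01297232  0.18280657]
pin 7 [0.45750218 0.06481747 0.05680067]
foot 1167 ((481.75433349609375, 48.661373138427734), (108.12458801269531, 129.66465759277344), 86.84693145751953)
```

View pics/c1.png

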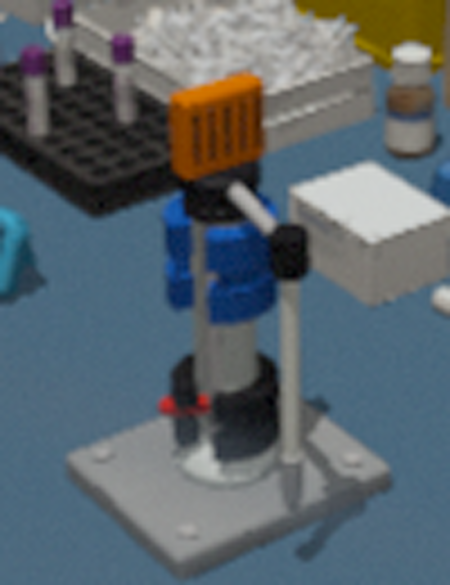

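>>> {"op": "arm_command", "data": {
  "motion": [
    [40, 0, 0, -35, 7],
    [40, 0, 0, -70, 14],
    [40, 0, 0, -105, 21],
    [40, 0, 0, -105, 28],
    [40, 0, 0, -105, 35]
  ],
  "newtons": 30
}}

```text
time: 0.62
position: [0.1704, 0.6286, 0.3201]
tool_rot: [-1.34, -2.84, -0.009]
ft_force: [-0.1, -0.9, -0.6]
grip_width: 0.705
grip_force: 0.0
```

The crop shows the red pin in the black collar's groove at (185,405), and the blue collar's groove at about (190,270). The boom top is at z≈0.19, which is below my planned fingertip height. Now I'll travel to the stand.

>>> {"op": "arm_command", "data": {
  "motion": [
    [40, -33, -1, 0, 7],
    [40, -66, -3, 0, 14],
    [40, -99, -4, 0, 21],
    [40, -132, -5, 0, 28],
    [40, -164, -6, 0, 35]
  ]
}}

```text
time: 1.03
position: [0.2715, 0.496, 0.3166]
tool_rot: [2.133, 2.306, -0.0]
ft_force: [0.1, 0.8, 0.5]
grip_width: 0.464
grip_force: 0.0
```

>>> {"op": "arm_command", "data": {
  "motion": [
    [40, -31, 15, 0, 7],
    [40, -63, 31, 0, 14],
    [40, -94, 46, 0, 21],
    [40, -126, 62, 0, 28],
    [40, -157, 77, 0, 35]
  ]
}}

```text
time: 1.45
position: [0.3612, 0.3457, 0.3167]
tool_rot: [-2.728, -1.558, -0.0]
ft_force: [1.4, -0.7, 0.4]
grip_width: 0.457
grip_force: 0.0
```

>>> {"op": "arm_command", "data": {
  "motion": [
    [40, -18, 29, 0, 7],
    [40, -36, 58, 0, 14],
    [40, -54, 87, 0, 21],
    [40, -72, 116, 0, 28],
    [40, -89, 145, 0, 35]
  ]
}}

```text
time: 1.87
position: [0.4415, 0.196, 0.3169]
tool_rot: [-3.07, -0.666, -0.0]
ft_force: [0.9, -0.4, 0.6]
grip_width: 0.457
grip_force: 0.0
```

>>> {"op": "arm_command", "data": {
  "motion": [
    [40, -6, 36, 0, 7],
    [40, -12, 72, 0, 14],
    [40, -18, 108, 0, 21],
    [40, -25, 152, 0, 28],
    [40, -25, 152, 0, 28]
  ]
}}

```text
time: 2.28
position: [0.4837, 0.0399, 0.3173]
tool_rot: [3.137, -0.114, 0.003]
ft_force: [-0.5, -0.4, 0.4]
grip_width: 0.455
grip_force: 0.0
```

Run:
```python
from h import *
im,w=cloud("scene");save("s2",cv2.resize(im[120:300,190:390],None,fx=4,fy=3.3)) 
s=get_state();p=s['position'];r=s['tool_rot'];R=cv2.Rodrigues(np.array(r))[0]
print(p,np.degrees(np.arctan2(R[1,1],R[0,1])),R[:,2],s['joint_positions'],(R.T@(np.array([.4815,.0475,.212])-p))*1000)
```

```text
[0.48312716 0.04341862 0.31717483] -93.7585447415241 [ 1.12371977e-03 -5.27978743e-04 -9.99999229e-01] [-0.77875263 -0.10098764  0.5895994   1.68929713  0.05685386  1.53537394
 -1.82986558] [ -2.01276966  -4.01360427 105.17076856]
```

>>> {"op": "arm_command", "data": {
  "motion": [
    [40, 0, 0, 30, 0],
    [40, 0, 0, 60, 0],
    [40, 0, 0, 60, 0],
    [40, 0, 0, 60, 0]
  ]
}}

```text
time: 2.67
position: [0.4811, 0.0502, 0.2559]
tool_rot: [3.14, -0.084, -0.005]
ft_force: [-0.0, -0.3, 1.2]
grip_width: 0.459
grip_force: 0.0
```

Run:
```python
from h import *
s=get_state();p=s['position'];r=s['tool_rot'];R=cv2.Rodrigues(np.array(r))[0]
print(p,np.degrees(np.arctan2(R[1,1],R[0,1])),(R.T@(np.array([.4815,.0475,.212])-p))*1000,s['ft_force'],s['torque'])
```

```text
[0.48105602 0.050191   0.25593229] -93.05485443878123 [ 0.71681994  2.62409538 43.9327355 ] [-6.14599869e-05 -2.56679713e-01  1.16748876e+00] [-0.07847045  0.09680641  0.00275438]
```

>>> {"op": "arm_command", "data": {
  "motion": [
    [40, 1, 2.5, 22, 0],
    [40, 1, 2.5, 44, 0],
    [40, 1, 2.5, 44, 0],
    [0, 1, 2.5, 44, 0],
    [0, 1, 2.5, 44, 0]
  ],
  "newtons": 15
}}

```text
time: 3.08
position: [0.4844, 0.0475, 0.215]
tool_rot: [-3.139, 0.086, -0.004]
ft_force: [0.4, 0.0, 0.1]
grip_width: 0.381
grip_force: 0.0
```

>>> {"op": "arm_command", "data": {
  "motion": [
    [0, 0, 0, 0, 0],
    [0, 0, 0, 0, 0],
    [0, 0, 0, 0, 0]
  ]
}}

```text
time: 3.33
position: [0.4841, 0.0488, 0.2142]
tool_rot: [-3.137, 0.086, -0.004]
ft_force: [0.5, 5.8, 2.2]
grip_width: 0.173
grip_force: 15.1
```

```bash
cat >> h.py <<'E'
def st():
    s=get_state();p=s['position'];R=cv2.Rodrigues(np.array(s['tool_rot']))[0]
    print(np.round(p,4),'yang',np.degrees(np.arctan2(R[1,1],R[0,1])).round(2),'f',np.round(s['ft_force'],2),'tq',np.round(s['torque'],3),'g',s['grip_width']*87,s['grip_force'],'j7',s['joint_positions'][6],'t',s['time'],flush=True)
E
python3 -c "
from h import *
im,w=cloud('scene');st();save('s3',cv2.resize(im[180:310,220:350],(600,600)))"
```

```text
[0.4841 0.0489 0.2142] yang -93.1 f [-0.13  3.58  3.78] tq [ 0.807 -0.028  0.044] g 14.814225089005909 15.00083103775978 j7 -1.8035856191468873 t 3.3833
```

View pics/s3.png

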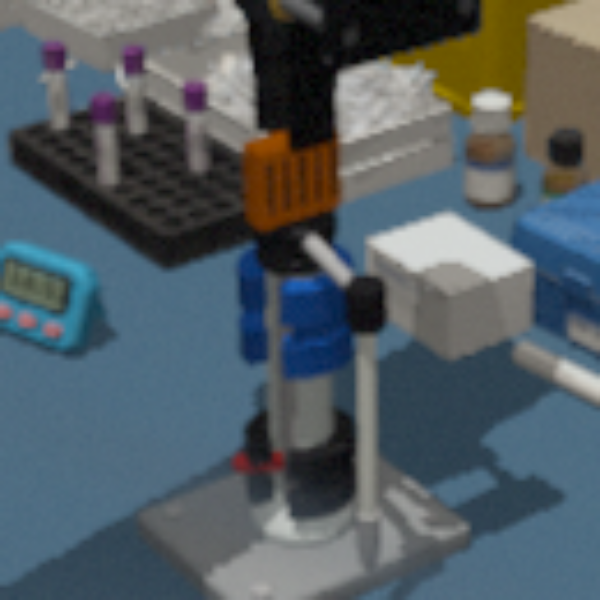

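The grip is held at 14.8 mm opening and the pin is still in the black groove at (255,460). I'll firm up the grip and start twisting CCW.

>>> {"op": "arm_command", "data": {
  "motion": [
    [0, 0, 0, 0, 0],
    [0, 0, -0.4, 0, -6],
    [0, -0.1, -0.6, 0, -12],
    [0, -0.2, -0.9, 0, -18],
    [0, -0.3, -1.1, 0, -24]
  ],
  "newtons": 35
}}

```text
time: 3.8
position: [0.484, 0.0495, 0.2141]
tool_rot: [-3.086, -0.577, -0.005]
ft_force: [1.0, 4.6, 5.1]
grip_width: 0.158
grip_force: 35.0
```

```bash
python3 -c "
from h import *
st()"
```

```text
[0.484  0.0495 0.2141] yang -68.82 f [1.   4.59 5.09] tq [ 0.956 -0.045 -0.028] g 13.741214915348161 35.03197431564331 j7 -1.3831944697456051 t 3.8
```

>>> {"op": "arm_command", "data": {
  "motion": [
    [0, 0, -0.3, 0, -6.5],
    [0, -0.1, -0.6, 0, -13],
    [0, -0.2, -0.9, 0, -19.5],
    [0, -0.3, -1.2, 0, -26],
    [0, -0.4, -1.4, 0, -32]
  ]
}}

```text
time: 4.22
position: [0.4833, 0.0504, 0.2141]
tool_rot: [-2.809, -1.406, -0.006]
ft_force: [1.7, 5.0, 5.1]
grip_width: 0.154
grip_force: 35.0
```

```bash
python3 -c "
from h import *
st();im,w=cloud('scene');save('s4',cv2.resize(im[180:310,220:350],(600,600)));st()"
```

```text
[0.4833 0.0504 0.2141] yang -36.81 f [1.68 4.99 5.07] tq [ 0.817 -0.174 -0.038] g 13.425942001537898 35.029520988464355 j7 -0.8295655505548354 t 4.2167
[0.4833 0.0504 0.2141] yang -36.56 f [1.28 4.36 5.38] tq [ 0.887 -0.217 -0.019] g 13.309355102662824 35.00365912914276 j7 -0.825218366217063 t 4.2667
```

View pics/s4.png

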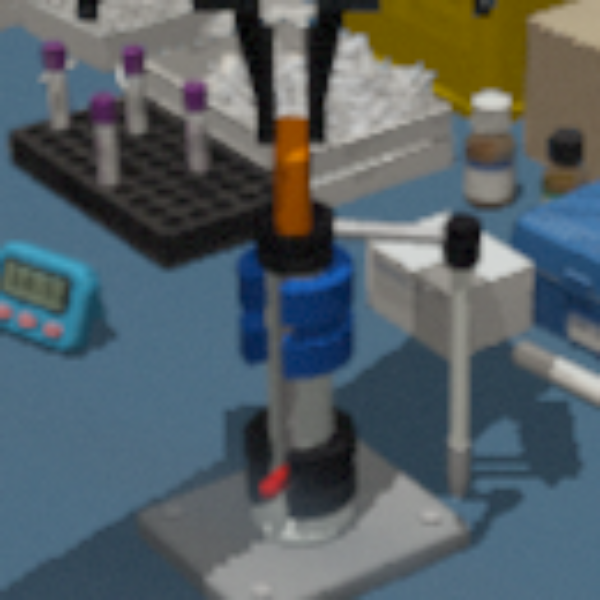

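The grip has turned 56.5° and the pin at (275,480) is in the open lane. I'll draw the section up.

>>> {"op": "arm_command", "data": {
  "motion": [
    [0, 0, 0, -5, 0],
    [0, 0, 0, -12, 0],
    [0, 0, 0, -20, 0],
    [0, 0, 0, -26, 0],
    [0, 0, 0, -30, 0]
  ]
}}

```text
time: 4.68
position: [0.4824, 0.0485, 0.2439]
tool_rot: [2.814, 1.395, 0.001]
ft_force: [-0.0, 0.4, -0.4]
grip_width: 0.008
grip_force: 0.0
```

```bash
python3 -c "
from h import *
st()"
```

```text
[0.4824 0.0485 0.2439] yang -37.25 f [-0.03  0.4  -0.41] tq [-0.114  0.054 -0.028] g 0.6622915854821264 0.0 j7 -0.8456024703317893 t 4.6833
```

>>> {"op": "arm_command", "data": {
  "motion": [
    [40, 0, 0, -8, 0],
    [40, 0, 0, -8, 0],
    [40, 0, 0, -8, 0]
  ]
}}

```text
time: 4.93
position: [0.4823, 0.049, 0.2513]
tool_rot: [2.814, 1.397, 0.001]
ft_force: [-0.6, -0.8, -0.6]
grip_width: 0.151
grip_force: 0.0
```

```bash
python3 -c "
from h import *
st();im,w=cloud('scene');save('s5',cv2.resize(im[170:300,220:350],(600,600)))
h=cv2.cvtColor(im,cv2.COLOR_RGB2HSV);m=(h[...,0]>7)&(h[...,0]<22)&(h[...,1]>150)&(np.hypot(w[...,0]-.4815,w[...,1]-.048)<.035)&(w[...,2]>.17)
z=np.sort(w[m][:,2]);print(len(z),z[:4],z[-6:],w[m].mean(0));st()"
```

```text
[0.4823 0.049  0.2513] yang -37.19 f [-0.58 -0.8  -0.55] tq [-0.067  0.12   0.022] g 13.123402656512829 0.0 j7 -0.8470754377029359 t 4.9333
280 [0.18331898 0.18414609 0.1845952  0.18473392] [0.36448614 0.39581416 0.40521184 0.40673776 0.4120895  0.43995815] [0.47136004 0.03411967 0.25702976]
[0.4821 0.049  0.2508] yang -37.18 f [0.14 0.44 0.49] tq [-0.133  0.118  0.027] g 17.056720961759172 0.0 j7 -0.8470450103805781 t 4.9833
```

View pics/s5.png

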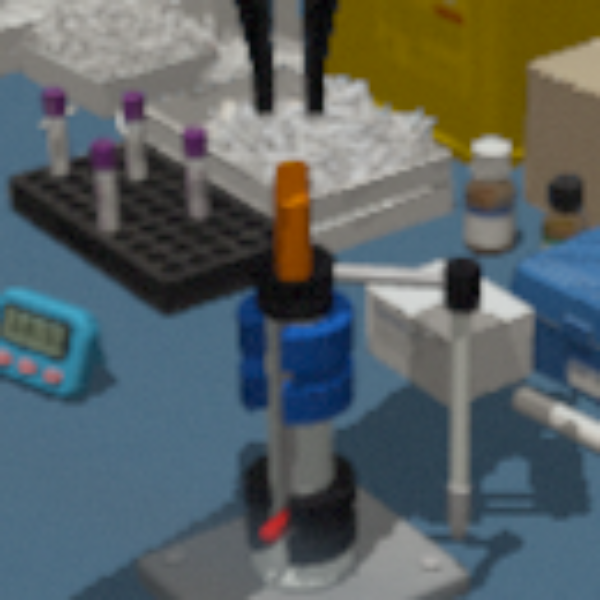

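The section stayed down: the grip top is at (293,165) and the pin is still low in the lane at (275,525). The fingers slipped off because they held too near the top. I'll regrasp about 8 mm lower with full force.

>>> {"op": "arm_command", "data": {
  "motion": [
    [40, 0, 0, 0, 0],
    [40, 0, 0, 0, 0],
    [40, 0, 0, 15, 0],
    [40, 0, 0, 30, 0],
    [40, 0, 0, 38, 0]
  ]
}}

```text
time: 5.4
position: [0.4811, 0.0489, 0.2111]
tool_rot: [-2.813, -1.398, 0.003]
ft_force: [-1.0, 0.6, -0.4]
grip_width: 0.448
grip_force: 0.0
```

>>> {"op": "arm_command", "data": {
  "motion": [
    [40, 0, 0, 5, 0],
    [40, 0, 0, 8, 0],
    [40, 0, 0, 8, 0]
  ]
}}

```text
time: 5.65
position: [0.4818, 0.049, 0.2044]
tool_rot: [-2.814, -1.398, 0.001]
ft_force: [0.1, 0.1, -0.1]
grip_width: 0.458
grip_force: 0.0
```

```bash
python3 -c "
from h import *
st()"
```

```text
[0.4818 0.049  0.2044] yang -37.17 f [ 0.15  0.07 -0.11] tq [-0.09   0.099  0.002] g 39.83867031727338 0.0 j7 -0.831709986630694 t 5.65
```

>>> {"op": "arm_command", "data": {
  "motion": [
    [0, 0, 0, 0, 0],
    [0, 0, 0, 0, 0],
    [0, 0, 0, 0, 0],
    [0, 0, 0, 0, 0],
    [0, 0, 0, 0, 0]
  ],
  "newtons": 60
}}

```text
time: 6.07
position: [0.4822, 0.0491, 0.2051]
tool_rot: [-2.814, -1.398, -0.001]
ft_force: [-0.3, 0.9, 1.4]
grip_width: 0.174
grip_force: 60.0
```

```bash
python3 -c "
from h import *
st()"
```

```text
[0.4822 0.0491 0.2051] yang -37.17 f [-0.34  0.91  1.44] tq [-0.03   0.156 -0.054] g 15.138668712569 60.0217080116272 j7 -0.8317525075705173 t 6.0667
```

>>> {"op": "arm_command", "data": {
  "motion": [
    [0, 0, 0, -1, 0],
    [0, 0, 0, -2, 0],
    [0, 0, 0, -4, 0],
    [0, 0, 0, -6, 0],
    [0, 0, 0, -8, 0]
  ]
}}

```text
time: 6.48
position: [0.4819, 0.0491, 0.2126]
tool_rot: [2.814, 1.398, -0.0]
ft_force: [2.3, 0.9, -6.8]
grip_width: 0.176
grip_force: 60.0
```

```bash
python3 -c "
from h import *
st()"
```

```text
[0.4819 0.0491 0.2126] yang -37.17 f [ 2.27  0.9  -6.83] tq [ 0.008 -0.485 -0.02 ] g 15.282423814315313 59.98285889625549 j7 -0.8349951930136399 t 6.4833
```

−6.8 N equals friction plus weight, so the section is now rising with the hand.

>>> {"op": "arm_command", "data": {
  "motion": [
    [0, 0, 0, -5, 0],
    [0, 0, 0, -11, 0],
    [0, 0, 0, -17, 0],
    [0, 0, 0, -23, 0],
    [0, 0, 0, -28, 0]
  ]
}}

```text
time: 6.9
position: [0.482, 0.0491, 0.2416]
tool_rot: [-2.813, -1.398, -0.0]
ft_force: [1.4, 0.9, -7.4]
grip_width: 0.174
grip_force: 60.0
```

>>> {"op": "arm_command", "data": {
  "motion": [
    [0, 0, 0, -6, 0],
    [0, 0, 0, -12, 0],
    [0, 0, 0, -18, 0],
    [0, 0, 0, -23, 0],
    [0, 0, 0, -23, 0]
  ]
}}

```text
time: 7.32
position: [0.4822, 0.0491, 0.2653]
tool_rot: [-2.813, -1.398, -0.002]
ft_force: [-0.8, 0.6, 1.3]
grip_width: 0.176
grip_force: 60.0
```

```bash
python3 -c "
from h import *
st();im,w=cloud('scene');save('s6',cv2.resize(im[200:280,250:330],(600,600),interpolation=cv2.INTER_CUBIC))
for u in (277,278,279,284,288,292,296):
  print(u,[(v,*im[v,u],round(float(w[v,u,2]),4)) for v in range(228,268,1)][::2] if u in(278,) else [(v,round(float(w[v,u,2]),3),im[v,u,2]) for v in range(230,268,2)])
K=camera_params('scene');print(K);st()"
```

```text
[0.4822 0.0491 0.2653] yang -37.17 f [-0.78  0.55  1.26] tq [-0.004  0.302 -0.014] g 15.328052008292932 59.98616337776184 j7 -0.8500330196261441 t 7.3167
277 [(230, 0.001, np.uint8(28)), (232, 0.167, np.uint8(51)), (234, 0.168, np.uint8(23)), (236, 0.167, np.uint8(20)), (238, 0.163, np.uint8(68)), (240, 0.148, np.uint8(91)), (242, 0.144, np.uint8(90)), (244, 0.138, np.uint8(85)), (246, 0.133, np.uint8(88)), (248, 0.128, np.uint8(99)), (250, 0.123, np.uint8(101)), (252, 0.126, np.uint8(82)), (254, 0.122, np.uint8(85)), (256, 0.116, np.uint8(83)), (258, 0.114, np.uint8(95)), (260, 0.113, np.uint8(42)), (262, 0.112, np.uint8(8)), (264, 0.109, np.uint8(56)), (266, -0.002, np.uint8(84))]
278 [(228, np.uint8(28), np.uint8(26), np.uint8(26), 0.0054), (230, np.uint8(29), np.uint8(27), np.uint8(30), -0.002), (232, np.uint8(15), np.uint8(17), np.uint8(21), 0.1682), (234, np.uint8(23), np.uint8(24), np.uint8(27), 0.1674), (236, np.uint8(20), np.uint8(17), np.uint8(23), 0.1672), (238, np.uint8(42), np.uint8(43), np.uint8(39), 0.1635), (240, np.uint8(89), np.uint8(94), np.uint8(96), 0.1483), (242
[... 3352 characters left out ...]
(260, -0.002, np.uint8(130)), (262, -0.003, np.uint8(78)), (264, -0.001, np.uint8(81)), (266, -0.001, np.uint8(79))]
{'intrinsics': array([[454.06712414,   0.        , 320.98847574],
       [  0.        , 454.06712414, 241.14993294],
       [  0.        ,   0.        ,   1.        ]]), 'extrinsics': array([[ 0.75699726, -0.30737301,  0.57660818, -0.02098564],
       [-0.65324672, -0.37621097,  0.6570647 , -0.64915473],
       [ 0.01496237, -0.87406358, -0.48558108,  0.62488472],
       [ 0.        ,  0.        ,  0.        ,  1.        ]])}
[0.4823 0.0491 0.2652] yang -37.17 f [-0.55 -0.32  1.31] tq [-0.063  0.324  0.042] g 15.207814844150615 59.98620092868805 j7 -0.8499625303463542 t 7.3667
```

View pics/s6.png

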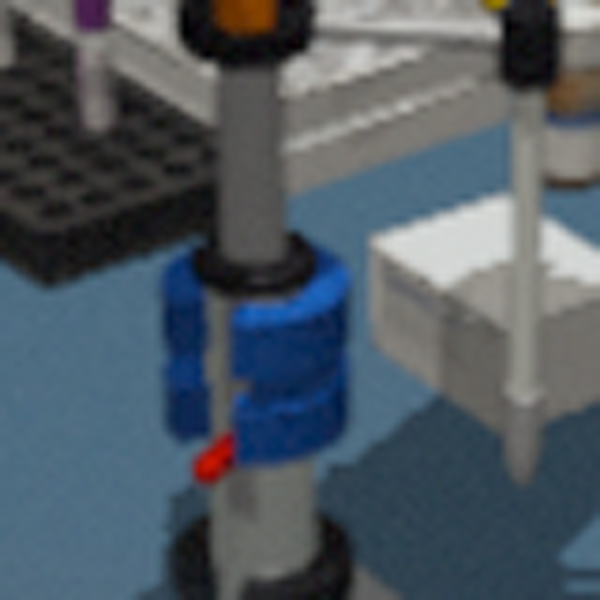

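The crop shows the pin at (215,460), just below the blue collar. The collar's top is at z≈0.158, its bottom at ≈0.112 and the groove at ≈0.135. That puts the needed lift at about 0.085, or TCP z≈0.290. I'll rise there, then feel with a light twist.

>>> {"op": "arm_command", "data": {
  "motion": [
    [0, 0, 0, -7, 0],
    [0, 0, 0, -14, 0],
    [0, 0, 0, -20, 0],
    [0, 0, 0, -24.6, 0],
    [0, 0, 0, -24.6, 0]
  ]
}}

```text
time: 7.78
position: [0.4822, 0.0492, 0.2897]
tool_rot: [-2.813, -1.398, -0.002]
ft_force: [0.3, 1.2, 1.5]
grip_width: 0.173
grip_force: 60.0
```

```bash
python3 -c "
from h import *
st()"
```

```text
[0.4822 0.0492 0.2897] yang -37.16 f [0.34 1.18 1.48] tq [-0.006  0.168 -0.038] g 15.080421347272596 59.98592734336853 j7 -0.85431260216913 t 7.7833
```

>>> {"op": "arm_command", "data": {
  "motion": [
    [0, 0, 0, 0, 5],
    [0, 0, 0, 0, 10],
    [0, 0, 0, 0, 14],
    [0, 0, 0, 0, 18],
    [0, 0, 0, 0, 18]
  ]
}}

```text
time: 8.2
position: [0.4822, 0.0492, 0.2896]
tool_rot: [-2.998, -0.937, -0.002]
ft_force: [-1.3, 0.5, 1.6]
grip_width: 0.175
grip_force: 60.0
```

```bash
python3 -c "
from h import *
st()"
```

```text
[0.4822 0.0492 0.2896] yang -55.27 f [-1.26  0.5   1.63] tq [ 0.06  0.31 -0.04] g 15.193767879537958 59.98894929885864 j7 -1.1680916336506402 t 8.2
```

>>> {"op": "arm_command", "data": {
  "motion": [
    [0, 0, 0, 0, 4],
    [0, 0, 0, 0, 6],
    [0, 0, 0, 0, 6]
  ]
}}

```text
time: 8.45
position: [0.4822, 0.0492, 0.2893]
tool_rot: [-3.042, -0.784, -0.001]
ft_force: [-1.6, 0.7, 0.7]
grip_width: 0.178
grip_force: 60.0
```

```bash
python3 -c "
from h import *
st()"
```

```text
[0.4822 0.0492 0.2893] yang -61.11 f [-1.61  0.71  0.74] tq [ 0.085  0.303 -0.088] g 15.489669944860545 59.98823583126068 j7 -1.269389860272087 t 8.45
```

```bash
python3 -c "
from h import *
st();im,w=cloud('scene');save('s7',cv2.resize(im[190:270,250:330],(600,600),interpolation=cv2.INTER_CUBIC));st()"
```

```text
[0.4822 0.0492 0.2893] yang -61.11 f [-1.61  0.71  0.74] tq [ 0.085  0.303 -0.088] g 15.489669944860545 59.98823583126068 j7 -1.269389860272087 t 8.45
[0.4821 0.0492 0.2892] yang -61.04 f [-1.06  0.92  1.55] tq [0.044 0.345 0.03 ] g 15.397737358760033 59.98768329620361 j7 -1.2681596620695232 t 8.5
```

View pics/s7.png

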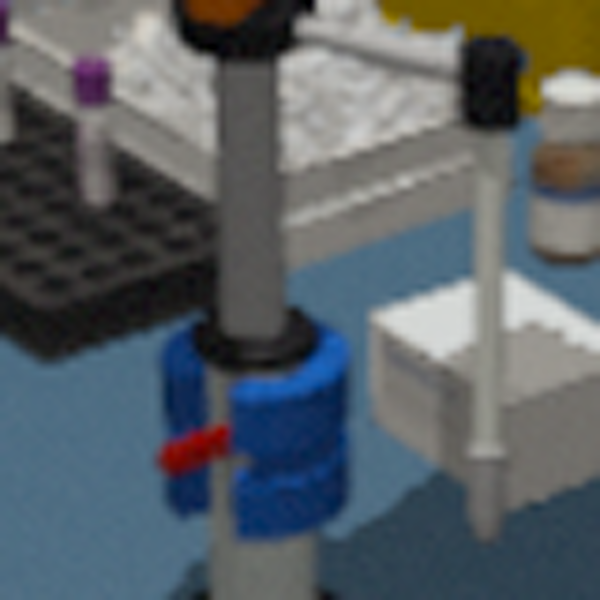

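The pin at (195,450) has turned into the blue groove with negligible torque. I'll continue.

>>> {"op": "arm_command", "data": {
  "motion": [
    [0, 0, 0, 0, 5],
    [0, 0, 0, 0, 10],
    [0, 0, 0, 0, 15],
    [0, 0, 0, 0, 20],
    [0, 0, 0, 0, 20]
  ]
}}

```text
time: 8.92
position: [0.4821, 0.0492, 0.2888]
tool_rot: [-3.132, -0.242, -0.001]
ft_force: [-0.6, 0.5, 0.8]
grip_width: 0.175
grip_force: 60.0
```

```bash
python3 -c "
from h import *
st()"
```

```text
[0.4821 0.0492 0.2888] yang -81.18 f [-0.59  0.55  0.85] tq [0.194 0.27  0.03 ] g 15.225135371830902 59.9891996383667 j7 -1.6175032868585528 t 8.9167
```

>>> {"op": "arm_command", "data": {
  "motion": [
    [0, 0, 0, 0, 4],
    [0, 0, 0, 0, 8],
    [0, 0, 0, 0, 11],
    [0, 0, 0, 0, 12.5],
    [0, 0, 0, 0, 12.5]
  ]
}}

```text
time: 9.33
position: [0.4821, 0.0493, 0.2887]
tool_rot: [-3.14, 0.095, -0.001]
ft_force: [-1.0, 0.7, 0.8]
grip_width: 0.176
grip_force: 60.0
```

```bash
python3 -c "
from h import *
st()"
```

```text
[0.4821 0.0493 0.2887] yang -93.46 f [-1.03  0.65  0.77] tq [0.174 0.264 0.139] g 15.30356151983883 59.996400475502014 j7 -1.830882024772398 t 9.3333
```

>>> {"op": "arm_command", "data": {
  "motion": [
    [0, 0, 0, 0, 1.5],
    [0, 0, 0, 0, 3],
    [0, 0, 0, 0, 3],
    [0, 0, 0, 0, 3]
  ]
}}

```text
time: 9.67
position: [0.4821, 0.0493, 0.2887]
tool_rot: [3.137, -0.175, 0.001]
ft_force: [-0.7, 0.6, 2.7]
grip_width: 0.18
grip_force: 61.6
```

```bash
python3 -c "
from h import *
st()"
```

```text
[0.4821 0.0493 0.2887] yang -96.38 f [-0.68  0.65  2.71] tq [0.066 0.352 1.099] g 15.671925109980275 61.6418455728558 j7 -1.8820590408853253 t 9.6667
```

That is the hard stop at fully home. I'll ease off right away and release.

>>> {"op": "arm_command", "data": {
  "motion": [
    [0, 0, 0, 0, -2.9],
    [0, 0, 0, 0, -2.9],
    [0, 0, 0, 0, -2.9]
  ]
}}

```text
time: 9.92
position: [0.4821, 0.0492, 0.2886]
tool_rot: [-3.139, 0.104, -0.0]
ft_force: [-1.0, 2.5, 2.7]
grip_width: 0.174
grip_force: 60.0
```

```bash
python3 -c "
from h import *
st()"
```

```text
[0.4821 0.0492 0.2886] yang -93.79 f [-1.    2.46  2.73] tq [0.252 0.399 0.274] g 15.103530926346584 60.047078132629395 j7 -1.8362131181840637 t 9.9167
```

>>> {"op": "arm_command", "data": {
  "motion": [
    [40, 0, 0, 0, 0],
    [40, 0, 0, 0, 0],
    [40, 0, 0, 0, 0],
    [40, 0, 0, 0, 0],
    [40, 0, 0, 0, 0]
  ]
}}

```text
time: 10.33
position: [0.482, 0.0487, 0.2881]
tool_rot: [3.14, -0.104, -0.0]
ft_force: [-0.4, -0.0, -0.0]
grip_width: 0.43
grip_force: 0.0
```

>>> {"op": "arm_command", "data": {
  "motion": [
    [40, 0, 0, -10, 0],
    [40, 0, 0, -25, 0],
    [40, 0, 0, -45, 0],
    [40, 0, 0, -70, 0],
    [40, 0, 0, -80, 0]
  ]
}}

```text
time: 10.75
position: [0.4831, 0.0491, 0.372]
tool_rot: [-3.138, 0.104, -0.007]
ft_force: [0.4, -0.1, 0.3]
grip_width: 0.458
grip_force: 0.0
```

```bash
python3 -c "
from h import *
st();im,w=cloud('scene');save('s8',cv2.resize(im[170:290,240:360],(600,600),interpolation=cv2.INTER_CUBIC));st()
im,w=cloud('top');h=cv2.cvtColor(im,cv2.COLOR_RGB2HSV)
m=(abs(w[...,2]-.186-.089)<.012)&(np.hypot(w[...,0]-.481,w[...,1]-.048)<.12)&(np.hypot(w[...,0]-.481,w[...,1]-.048)>.06);print(w[m].mean(0) if m.any() else 0)"
```

```text
[0.4831 0.0491 0.372 ] yang -93.78 f [ 0.38 -0.07  0.26] tq [-0.016  0.087 -0.057] g 39.80341798808086 0.0 j7 -1.8380882423635356 t 10.75
[0.4836 0.0492 0.3726] yang -93.78 f [0.88 1.06 1.04] tq [-0.088  0.135 -0.01 ] g 39.8230661794585 0.0 j7 -1.8380266601633226 t 10.8
0
```

View pics/s8.png

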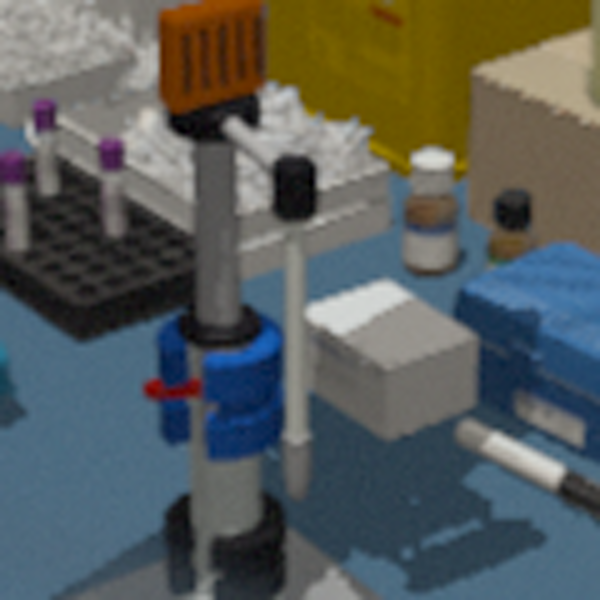

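The pin at (170,388) sits fully home in the blue groove, at the same angle as it had in the black one. The section is extended and the hand is clear, so I'm handing in.

```bash
python3 -c "
from bench import *
print(close_job())"
```

```text
the job is handed in; nothing more can be done
None
```

The stand is locked long, with the pin fully home in the blue collar's groove, and I let go and handed in at about 11 s. Two slips on the way: the first lift lost its grip and had to be redone, and the final clockwise twist went about 3° past home, reading 1.1 N m at the wrist for a moment. I took that for the end stop rather than the collar, but can't rule out that it broke the 0.6 N m limit. The bottle and timer were not touched.

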